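# Slide the terminal board home in the test frame and bolt it

## Task

With a fingertip, push the terminal board along its rails, towards the end where the slide bolt is, until it drops fully into its locating notches and lies flat. Then push the steel bolt's knob so that the bolt goes all the way across over the board's edge. Only push: do not lift, carry or tip the board, leave everything else on the bench where it stands, and finish clear of it all.

Things in the scene. Friction and masses are not known exactly. Their poses are not given: they have to be found in the camera images.
- frame: Fixed metal test frame, 140 x 350 mm: two parallel rails. Origin on the bench midway between them; z up, +y along the rails in the direction the board must go, +x across them to the bolt side. Rails run from y = -200 to +150 mm, tops 40 mm above the bench, 34 to 62 mm either side of centre, open channel between (floor 12 mm up). Guide lips outside them are 51 mm high.
- board: Loose terminal board (plate on four 8 mm feet), 0.4 to 0.8 kg, between the lips with 2 mm side play, axes parallel to the frame's. Plate 120 (x) x 130 (y) x 10 mm. Origin at its centre, level with the feet's undersides, so the plate spans z 8 to 18 mm. Origin 40 mm above the bench while sliding, 32 when seated. Starts at frame y -100 to 0 mm. Slides with 1 to 6 N.
- board_rear (a point): Middle of the top of the board's rear edge (board 0, -65, 18 mm), where it can be pushed. The plate's last 30 mm here is bare; ahead of that stands a fixed reddish moulded block, 64 mm (x) x 80 mm (y, board -35 to +45), its top at board z 52 mm, with four brass studs up to 61 mm.
- seat (a point): Fixed point of the frame at (0, +60, 32) mm, where the board's origin lies when seated. Each rail has two notches, 29 mm long, 10 mm deep: outer lane at frame y +108, inner lane at +12. The board's front feet run in the outer lanes, rear feet in the inner, so all four (22 mm long) drop together; the notches' far walls then stop it. Play 3.5 mm either way.
- bolt (a joint): Travel of the steel slide bolt in m: 0 drawn back (starts within 0.005 of it), 0.030 fully across at its hard stop, reaching about 18 mm over the seated board's edge. Grows as the bolt moves along the frame's -x, towards the board. Friction about 2 N; stays where left. Its bar is 53 to 63 mm above the bench, so a board that has not dropped blocks it.
- bolt_knob (a point): Centre of the top of the bolt's upright round knob, 14 mm diameter, 63 to 88 mm above the bench, at frame x = 118 mm minus the travel, y = +60. The housing under it (frame x 70 to 138 mm, 36 mm wide) is 52 mm high; a strap over the bar at frame x 73 to 83 mm tops at 69 mm. Beyond the knob (+x) there is free space to push it from.
- screwdriver: Loose screwdriver lying on the bench on the robot's side of the frame, lengthwise with the rails; origin at its middle. Leave alone.
- insulator: Loose white ribbed porcelain insulator, 36 mm diameter, 62 mm high, standing on the bolt side of the frame; origin under its centre. Leave alone.
- jar: Loose jar, 48 mm diameter, 60 mm high, standing on the bolt side of the frame beyond the bolt; origin under its centre. Leave alone.
- meter: Loose black handheld meter lying flat, 75 x 140 x 40 mm; origin under its centre. Leave alone.
- mug: Loose white mug, 80 mm diameter, 90 mm high; origin under its centre. Leave alone.
- tape: Loose black roll of tape lying flat, 90 mm diameter, 19 mm high; origin under its centre. Leave alone.
- plug: Loose plug standing on end, 20 mm diameter, 60 mm high; origin under its centre. Leave alone.

How it is judged (in metres and radians):
On the way, in this order (a step that is already met when the one before it is completed fails the run):
1. the board has dropped into its notches with the bolt still drawn back (z of board in the frame of frame between 0.0295 and 0.0345 m and y of board in the frame of frame between 0.0545 and 0.0655 m and angle between board's own z axis and vertical below 0.03 rad and value of joint bolt below 0.012 m), for 0.2 s.
2. the bolt is fully across, over the seated board (z of board in the frame of frame between 0.0295 and 0.0345 m and y of board in the frame of frame between 0.0545 and 0.0655 m and angle between board's own z axis and vertical below 0.03 rad and value of joint bolt above 0.0265 m), for 0.2 s.
At the end, for the whole second after the job is handed in: The board's four feet are down in the notches: its origin 29.5 to 34.5 mm above the bench and within 5.5 mm of the seat along the rails, level within 0.03 rad, at rest; the bolt is at least 26.5 mm across of 30 mm; the board is untouched (all of step 2 and linear speed of board below 0.01 m/s and contact force between the fingers and board below 0.1 N).
It fails at once if the board is lifted (8 mm or more above its running height) or tipped by more than 0.2 rad (z of board in the frame of frame above 0.048 m or angle between board's own z axis and vertical above 0.2 rad).
It fails at once if another thing on the bench is moved by more than 15 mm (distance of any of screwdriver, insulator, jar, meter, mug, tape, plug from where it was at the start of the episode above 0.015 m).
It fails at once if another thing on the bench is tipped over by more than 0.35 rad (angle between any of insulator, jar, meter, mug, tape, plug's own z axis and vertical above 0.35 rad).
It also fails if it takes over 45 s, if anything falls off the work surface, if the arm or the gripper's body presses on something with over 40 N, if the wrist force passes 120 N, or if a joint passes its speed limit or range.

## Robot

A 7-joint arm with a two-finger parallel gripper is mounted at the origin on the work surface. World frame = base frame: x ahead of the robot, y to its left, z up, the work surface at z = 0. Lengths are in mm, angles in rad, forces in N, time in s.
With the tool pointing down it reaches from about 350 to 900 mm from the base axis. Payload 7.2 kg.
Tool frame: the origin (TCP) lies at the very end of the fingers, on their centre line; the grasp point (between the pads) lies 19 mm behind it (ctrl.grasp_offset is the distance from the TCP to the grasp point, in mm); z points along the fingers, y is the direction in which the jaws open and shut (so a half turn about z gives the same grasp; the last joint's range is limited). The gripper opens to 88 mm and grips with 3 to 60 N. Pads are 20 mm wide; open, the fingers measure 115 mm over their backs; the gripper's body (75 mm by 178 mm) begins 61 mm behind the grasp point.
Start: joints at [1.061, 0.411, -0.013, 1.596, 0.006, 1.134, -0.082], TCP at [267.219, -564.999, 186.553] pointing down, gripper open.
Joint ranges: [-2.95, 2.95], [-0.29, 1.99], [-1.47, 1.44], [0.14, 2.54], [-1.03, 4.17], [0.13, 1.85], [-2.86, 2.86]. Speed limits (rad/s): [2.39, 2.39, 3.01, 3.01, 3.14, 3.14, 3.14].

## Interface

Orientations are given as [roll, pitch, yaw] about the fixed x, y, z axes, in that order (R = Rz(yaw) Ry(pitch) Rx(roll)).
In Python, from station import readout, viewer, workorder, spotter, ctrl gives the robot as it stands.
- The arm moves only by the tool jog_arm, never from a script. Its argument "rows" is a list of rows, each an object of numbers: "tx", "ty", "tz": the shift along the tool's x, y, z in cm; "rx", "ry", "rz": the turn, a rotation vector about the tool's x, y, z in rad; "gripper": the closure, from 0 (fully open) to 1 (shut). In form: [{"tx": .., "ty": .., "tz": .., "rx": .., "ry": .., "rz": .., "gripper": ..}, ...]. A call has 1 to 8 rows; each row shifts and turns the commanded pose from where the row before left it, along the tool's axes as they then stand; what a row does not reach is not made up. A row lasts 1/10 s, in which the tool goes at most 50 mm and 8.59 degrees, less where a joint would pass 70% of its speed; a pose out of reach is approached as far as the arm can. A call with a gripper value outside its range is refused whole. The fingers move at their own pace and stop on an object; "grip_force" is the grip in N (left out, the last holds). Time passes only in rows, so rows that do not move let the fingers close. It gives the time, the measured TCP pose, the force and the opening at its end, in the units of the state.
- readout.get_state(): the state, without advancing time (a new reading comes with each control period).
- viewer.get_image(name): name is "side" or "top"; returns the picture (420x560x3 uint8, blue, green, red); there is no depth.
- viewer.camera_info(name): a dict with "intrinsics" (3x3 intrinsics, pixels), "R" (3x3) and "t" (3): a world point X has camera coordinates R X + t. Camera axes: x right, y down, z forward; pixel columns grow to the right and rows downward; lengths in mm; the calibration is good to about 2 mm. A picture is of the moment at which its call begins. camera_info takes no time and is no camera call.
- workorder.finish_job(): hands the job in, once; it reports no verdict.
Trained networks look in the newest picture that a camera, given by its name, has taken for a name from the list of things; names that differ only in an ending like _2 or _b are one class to them, and where a whole thing is asked for, a point or a joint stands for the part that bears it (a point fixed in the world has none). Each returns a list of dicts, best first, with "confidence" (0 to 1); they miss things now and then, are a little off and sometimes report something else, mostly with a low value. They report only what shows in the picture. A call takes as long as a camera call.
- spotter.look_for(camera, query): "at" ([row, column] in pixels, amid what is visible of it).
- spotter.trace(camera, query): "mask" (420x560 bool, what is visible of it) and "at" ([row, column] in pixels, amid what is visible of it).
- spotter.spot_point(camera, query): "at" ([row, column] in pixels: a listed point, or the origin of a listed thing).
The state is a dict: "t": time; "qpos": joint angles; "qd": joint speeds; "joint_efforts": joint torques, N m; "tcp_pos": TCP position; "orientation": TCP orientation; "ft_force": force on the tool from outside, world axes, zero at the start; "ft_torque": the same for the moment, N m; "gripper_width": opening from 0.0 (shut) to 1.0 (fully open).
Only numpy, scipy, OpenCV 4.12 (cv2) and the standard library are available. Lean on these libraries where they do the work, as an engineer would, in place of code of your own. Each camera call takes 0.05 s, during which the arm holds its last target. There are 200 camera calls.

## Working session

There is one attempt and no reset: what is moved stays moved. The work goes in short steps, Python scripts to look and compute and a tool call to move; the robot and the scene stay as the last step left them, time stands still between calls to the robot, and variables do not carry over. Pictures are saved under pics/ and viewed, about 8 in all and at most 12, crops included, and the job is handed in when it is done.

Besides the shell and the picture viewer there is one more tool, called after "Request:" as a command line: name --argument value ..., lists and objects as JSON in quotes. jog_arm: Moves the arm, as the interface text tells. Its arguments: {"type":"object","properties":{"rows":{"type":"array","items":{"type":"object","properties":{"tx":{"type":"number"},"ty":{"type":"number"},"tz":{"type":"number"},"rx":{"type":"number"},"ry":{"type":"number"},"rz":{"type":"number"},"gripper":{"type":"number"}}}},"grip_force":{"type":"number"}},"required":["rows"]}

```bash
mkdir -p pics
cat > h.py <<'E'
import numpy as np, cv2
from station import readout, viewer, workorder, spotter, ctrl
def ray(cam,at):
    c=viewer.camera_info(cam);K,R,t=[np.array(c[k],float) for k in("intrinsics","R","t")]
    d=R.T@np.linalg.inv(K)@np.array([at[1],at[0],1.]);return -R.T@t.ravel(),d
def onplane(cam,at,z):
    o,d=ray(cam,at);return o+d*(z-o[2])/d[2]
def proj(cam,X):
    c=viewer.camera_info(cam);K,R,t=[np.array(c[k],float) for k in("intrinsics","R","t")]
    p=K@(R@np.array(X,float)+t.ravel());return p[:2]/p[2]
def tri(a,b):
    (o,d),(p,e)=ray(*a),ray(*b);d=d/np.linalg.norm(d);e=e/np.linalg.norm(e)
    s=np.linalg.lstsq(np.c_[d,-e],p-o,rcond=None)[0];A,B=o+d*s[0],p+e*s[1];return (A+B)/2,np.linalg.norm(A-B)
E
python3 - <<'E'
from h import *
np.set_printoptions(precision=1,suppress=True)
for c in("top","side"):
    cv2.imwrite(f"pics/{c}0.png",viewer.get_image(c)); i=viewer.camera_info(c);print(c,ray(c,(210,280)))
    for q in("board_rear","bolt_knob","frame","seat","board","insulator","jar","meter","mug","tape","plug","screwdriver"):
        r=spotter.spot_point(c,q)[:2]
        print(q,[(np.round(x["at"],1),round(x["confidence"],2),onplane(c,x["at"],{"board_rear":58,"bolt_knob":88,"seat":32,"board":40}.get(q,0))) for x in r])
print(readout.get_state())
E
```

```text
top (array([ 337.8,  -31.4, 1224.6]), array([ 0.1,  0. , -1. ]))
board_rear [(array([203.4, 331.5]), 0.58, array([ 523.4, -121.3,   58. ]))]
bolt_knob [(array([146.5, 272.8]), 0.55, array([651.4,  17.4,  88. ]))]
frame []
seat [(array([202.1, 272.8]), 0.93, array([529.1,  17.4,  32. ]))]
board []
insulator [(array([145.1, 275.4]), 0.5, array([679.3,  14.7,   0. ])), (array([163. , 323.1]), 0.45, array([ 634.4, -105. ,    0. ]))]
jar [(array([145.3, 235.2]), 0.75, array([677.8, 115.7,   0. ]))]
meter [(array([172.2, 125.7]), 0.89, array([605.9, 387.2,   0. ]))]
mug [(array([204.5, 445.9]), 0.93, array([ 532.9, -406.2,    0. ]))]
tape [(array([141.5, 458.1]), 0.86, array([ 693.1, -443.1,    0. ])), (array([205.2, 306.9]), 0.27, array([527.5, -65.3,   0. ]))]
plug [(array([237.3, 223.1]), 0.52, array([446.1, 138.4,   0. ]))]
screwdriver [(array([252.3, 310.3]), 0.83, array([412.2, -74.2,   0. ])), (array([142.4, 457.2]), 0.41, array([ 690.7, -440.8,    0. ]))]
side (array([467.9, 868.6, 867.6]), array([ 0.1, -0.8, -0.7]))
board_rear [(array([193.6, 295.7]), 0.83, array([ 522.1, -123.4, 
[... 714 characters left out ...]
 0.85, array([ 675.7, -433.5,    0. ]))]
plug [(array([290.1, 321.5]), 0.55, array([448.9, 146.5,   0. ])), (array([219.5, 253.7]), 0.39, array([630.3, -81. ,   0. ]))]
screwdriver [(array([222.7, 339.6]), 0.52, array([405.6, -81.2,   0. ])), (array([219. , 253.2]), 0.31, array([631.8, -82.9,   0. ]))]
{'t': 1.3, 'qpos': array([ 1.1,  0.4, -0. ,  1.6,  0. ,  1.1, -0.1]), 'qd': array([ 0., -0., -0.,  0., -0., -0.,  0.]), 'joint_efforts': array([ -0. , -58.8,   0.6, -29.1,  -0.1,   0. ,   0. ]), 'tcp_pos': array([ 267.2, -565. ,  186.6]), 'orientation': array([ 3.1, -0. ,  0.4]), 'ft_force': array([-0.1, -0.3, -1. ]), 'ft_torque': array([-0. ,  0. ,  0.1]), 'gripper_width': 0.9996986278200881}
```

Run:
```python
import cv2
for c,b in(("top",(100,300,180,380)),("side",(130,330,180,380))):
    m=cv2.imread(f"pics/{c}0.png")[b[0]:b[1],b[2]:b[3]];cv2.imwrite(f"pics/{c}0c.png",cv2.resize(m,(600,600),interpolation=cv2.INTER_CUBIC))
```

```text
(no output)
```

View pics/top0c.png

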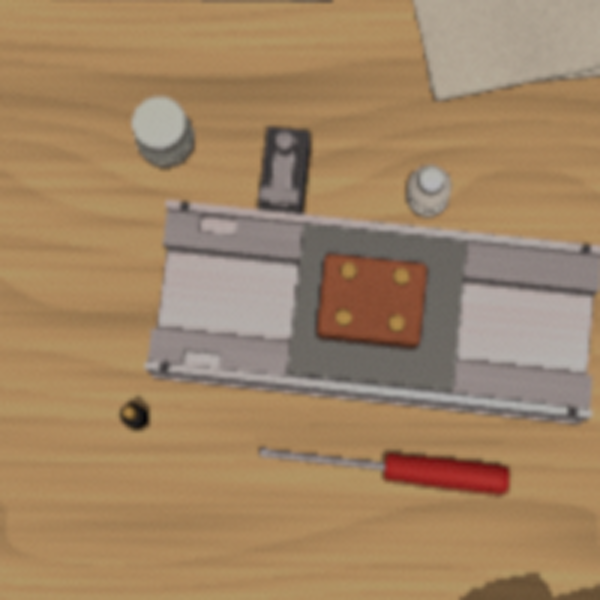

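View pics/side0c.png

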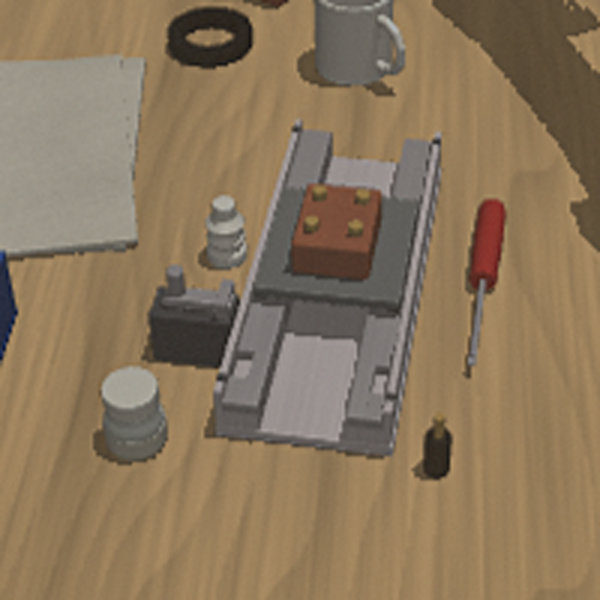

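The top crop shows the board mid-frame, rear edge at crop columns 455–467. The bolt knob is at crop (285,138), the insulator (430,190), and the screwdriver below at row 450–490. The side view agrees: the frame is yawed a few degrees and the bolt is drawn back. Now I'll fit the frame.

Run:
```python
from h import *
np.set_printoptions(precision=1,suppress=True)
T=lambda x,y,z:onplane("top",(100+y/3,180+x/3),z)
S=lambda x,y,z:onplane("side",(130+y/3,180+x/3),z)
for n,p,z in[("frameFL(+x,+y)",(168,203),51),("(-x,+y)",(150,368),51),("(-x,-y)",(590,412),51),("board rear+x",(467,240),58),("rear-x",(455,392),58),("front+x",(302,225),58),("front-x",(288,375),58),("knob",(285,138),88),("insul top",(432,178),62),("jar top",(160,122),60)]: print("T",n,T(*p,z))
for n,p,z in[("(+x,+y)",(218,405),51),("(-x,-y)",(438,136),51),("(+x,-y)",(297,124),51),("front+x",(253,292),58),("front-x",(408,303),58),("rear -x",(422,197),58),("knob",(175,268),88),("insul",(223,200),62),("jar",(130,383),60)]: print("S",n,S(*p,z))
t=[x["at"] for x in spotter.spot_point("top","bolt_knob")[:1]];s=[x["at"] for x in spotter.spot_point("side","bolt_knob")[:1]]
print(t,s, tri(("top",(146,275)),("side",(219.3,238.3))))
```

```text
T frameFL(+x,+y) [608.5 106.1  51. ]
T (-x,+y) [476.1 116.3  51. ]
T (-x,-y) [ 445.6 -226.7   51. ]
T board rear+x [ 579.4 -131.2   58. ]
T rear-x [ 459.3 -121.5   58. ]
T front+x [590.2  -1.2  58. ]
T front-x [471.1   8.   58. ]
T knob [652.6  12.3  88. ]
T insul top [ 628.3 -103.4   62. ]
T jar top [672.6 113.4  60. ]
S (+x,+y) [605.  126.1  51. ]
S (-x,-y) [ 444.1 -215.5   51. ]
S (+x,-y) [ 574.2 -227.1   51. ]
S front+x [590.5   9.   58. ]
S front-x [466.1  14.7  58. ]
S rear -x [ 457.3 -118.5   58. ]
S knob [650.2  16.8  88. ]
S insul [ 627.5 -100.3   62. ]
S jar [672.3 116.   60. ]
[[146.5, 272.8]] [[215.3, 236.8]] (array([652.4,  12.4,  84.5]), np.float64(2.3519053333401354))
```

```bash
cat >> h.py <<'E'
from scipy.spatial.transform import Rotation as Ro
O=np.array([528.8,-35.5,0]);PSI=-0.087
FR=Ro.from_euler("z",PSI).as_matrix()
def goto(fx,fy,z):
    "remaining tool-axis shift in cm, to frame coords"
    s=readout.get_state();R=Ro.from_euler("xyz",s["orientation"]).as_matrix()
    X=O+FR@np.array([fx,fy,z]);
    return X,R.T@(X-s["tcp_pos"])/10
E
python3 - <<'E'
from h import *
s=readout.get_state();print(s["t"],s["orientation"],goto(0,-130,186.5))
print(ctrl.grasp_offset)
E
```

```text
1.4 [3.14153407e+00 7.01944953e-06 4.41781023e-01] (array([ 517.50426217, -165.00832524,  186.5       ]), array([ 3.97268234e+01, -2.54588664e+01,  5.17921802e-03]))
18.700000000000003
```

Request:
jog_arm --rows '[{"rz":0.12,"gripper":1},{"rz":0.12,"gripper":1},{"rz":0.12,"gripper":1},{"rz":0.12,"gripper":1}]'

```text
schema error: expected keys tx, ty, tz, rx, ry, rz, gripper
```

Run:
```python
from h import *
s=readout.get_state();print(s["t"],s["orientation"],s["tcp_pos"],s["gripper_width"],goto(0,-130,186.5))
```

```text
1.4 [3.14153407e+00 7.01944953e-06 4.41781023e-01] [ 267.22653325 -565.00644275  186.5694953 ] 0.9993861802092783 (array([ 517.50426217, -165.00832524,  186.5       ]), array([ 3.97268234e+01, -2.54588664e+01,  5.17921802e-03]))
```

Request:
jog_arm --rows '[{"tx":0,"ty":0,"tz":0,"rx":0,"ry":0,"rz":0.132,"gripper":1},{"tx":0,"ty":0,"tz":0,"rx":0,"ry":0,"rz":0.132,"gripper":1},{"tx":0,"ty":0,"tz":0,"rx":0,"ry":0,"rz":0.132,"gripper":1},{"tx":0,"ty":0,"tz":0,"rx":0,"ry":0,"rz":0.132,"gripper":1},{"tx":1.8,"ty":-3.5,"tz":0,"rx":0,"ry":0,"rz":0,"gripper":1},{"tx":1.8,"ty":-3.5,"tz":0,"rx":0,"ry":0,"rz":0,"gripper":1},{"tx":1.8,"ty":-3.5,"tz":0,"rx":0,"ry":0,"rz":0,"gripper":1},{"tx":1.8,"ty":-3.5,"tz":0,"rx":0,"ry":0,"rz":0,"gripper":1}]'

```text
t: 2.2
tcp_pos: [351.7, -430.4, 186.7]
orientation: [3.141, -0.0, -0.086]
ft_force: [1.0, -0.2, -0.3]
gripper_width: 0.314
```

Request:
jog_arm --rows '[{"tx":1.8,"ty":-3.5,"tz":0,"rx":0,"ry":0,"rz":0,"gripper":1},{"tx":1.8,"ty":-3.5,"tz":0,"rx":0,"ry":0,"rz":0,"gripper":1},{"tx":1.8,"ty":-3.5,"tz":0,"rx":0,"ry":0,"rz":0,"gripper":1},{"tx":1.8,"ty":-3.5,"tz":0,"rx":0,"ry":0,"rz":0,"gripper":1},{"tx":1.8,"ty":-3.5,"tz":0,"rx":0,"ry":0,"rz":0,"gripper":1},{"tx":1.8,"ty":-3.5,"tz":0,"rx":0,"ry":0,"rz":0,"gripper":1},{"tx":1.8,"ty":-3.5,"tz":0,"rx":0,"ry":0,"rz":0,"gripper":1},{"tx":1.5,"ty":-3.0,"tz":0,"rx":0,"ry":0,"rz":0,"gripper":1}]'

```text
t: 3.0
tcp_pos: [516.2, -167.8, 186.8]
orientation: [-3.141, -0.001, -0.085]
ft_force: [0.3, -0.2, 0.0]
gripper_width: 0.005
```

Run:
```python
from h import *
s=readout.get_state();print(s["t"],s["orientation"],s["tcp_pos"],s["gripper_width"],goto(0,-125,43))
for c in("top","side"): print(c,spotter.spot_point(c,"board_rear")[:2] if viewer.get_image(c) is not None else 0)
```

```text
3.0 [-3.14133199e+00 -6.27783524e-04 -8.51696086e-02] [ 516.20506395 -167.7815576   186.76992061] 0.004697290790283027 (array([ 517.93871362, -160.02723581,   43.        ]), array([ 0.09774747, -0.78362147, 14.37726101]))
top [{'at': [204.4, 332.6], 'confidence': 0.62}]
side [{'at': [194.4, 297.0], 'confidence': 0.63}]
```

Request:
jog_arm --rows '[{"tx":0.1,"ty":0,"tz":3.0,"rx":0,"ry":0,"rz":0,"gripper":1},{"tx":0,"ty":0,"tz":3.5,"rx":0,"ry":0,"rz":0,"gripper":1},{"tx":0,"ty":0,"tz":3.5,"rx":0,"ry":0,"rz":0,"gripper":1},{"tx":0,"ty":0,"tz":2.4,"rx":0,"ry":0,"rz":0,"gripper":1},{"tx":0,"ty":0,"tz":1.4,"rx":0,"ry":0,"rz":0,"gripper":1},{"tx":0,"ty":0,"tz":0.6,"rx":0,"ry":0,"rz":0,"gripper":1},{"tx":0,"ty":0,"tz":0,"rx":0,"ry":0,"rz":0,"gripper":1}]'

```text
t: 3.9
tcp_pos: [515.9, -170.7, 42.5]
orientation: [3.141, 0.0, -0.087]
ft_force: [0.2, -0.2, 0.5]
gripper_width: 0.01
```

Run:
```python
from h import *
s=readout.get_state();print(s["t"],s["tcp_pos"],s["ft_force"],(FR.T@(s["tcp_pos"]-O)))
a=viewer.get_image("top")[120:270,200:400];b=viewer.get_image("side")[150:300,200:400]
cv2.imwrite("pics/1.png",cv2.resize(np.vstack([a,b]),(800,1200),interpolation=cv2.INTER_CUBIC)[::1]) if 0 else cv2.imwrite("pics/1.png",cv2.resize(np.hstack([a,b]),(800,300),interpolation=cv2.INTER_CUBIC))
```

```text
3.9 [ 515.8899609  -170.68526258   42.48209767] [ 0.15902924 -0.20204218  0.53609   ] [  -1.11492506 -135.79573362   42.48209767]
```

View pics/1.png

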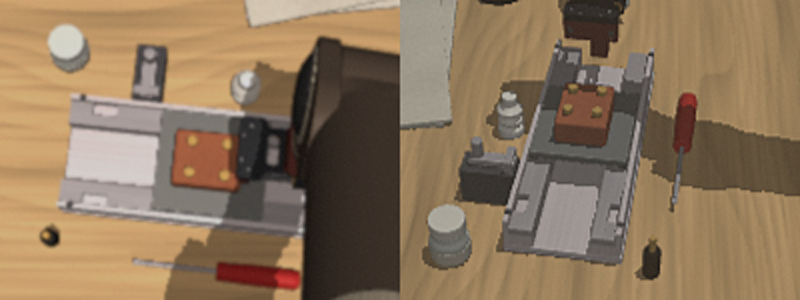

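The fingertips are in the channel behind the board's rear edge, at about (590,75) in the side half. Now I'll push.

Request:
jog_arm --rows '[{"tx":0.1,"ty":-1.0,"tz":0,"rx":0,"ry":0,"rz":0,"gripper":1},{"tx":0,"ty":-0.8,"tz":0,"rx":0,"ry":0,"rz":0,"gripper":1},{"tx":0,"ty":-0.5,"tz":0,"rx":0,"ry":0,"rz":0,"gripper":1},{"tx":0,"ty":-0.5,"tz":0,"rx":0,"ry":0,"rz":0,"gripper":1},{"tx":0,"ty":-0.5,"tz":0,"rx":0,"ry":0,"rz":0,"gripper":1},{"tx":0,"ty":-0.5,"tz":0,"rx":0,"ry":0,"rz":0,"gripper":1}]'

```text
t: 4.6
tcp_pos: [520.4, -131.8, 42.6]
orientation: [3.141, 0.0, -0.086]
ft_force: [0.3, -0.6, -0.0]
gripper_width: 0.003
```

Request:
jog_arm --rows '[{"tx":0,"ty":-0.5,"tz":0,"rx":0,"ry":0,"rz":0,"gripper":1},{"tx":0,"ty":-0.5,"tz":0,"rx":0,"ry":0,"rz":0,"gripper":1},{"tx":0,"ty":-0.5,"tz":0,"rx":0,"ry":0,"rz":0,"gripper":1},{"tx":0,"ty":-0.5,"tz":0,"rx":0,"ry":0,"rz":0,"gripper":1}]'

```text
t: 5.0
tcp_pos: [522.2, -111.9, 42.5]
orientation: [3.142, -0.0, -0.086]
ft_force: [0.2, 0.8, 0.4]
gripper_width: 0.0
```

Run:
```python
from h import *
np.set_printoptions(precision=1,suppress=True)
s=readout.get_state();print(s["t"],s["ft_force"],(FR.T@(s["tcp_pos"]-O)))
viewer.get_image("side")
for q,z in(("board_rear",58),("board",40)):
  for r in spotter.spot_point("side",q)[:2]: print(q,r["confidence"],r["at"],FR.T@(onplane("side",r["at"],z)-O))
```

```text
5.0 [0.2 0.8 0.4] [  0.  -76.7  42.5]
board_rear 0.7 [194.9, 298.1] [ -5.9 -83.8  58. ]
board 0.56 [218.5, 292.7] [ -2.4 -11.2  40. ]
```

Run:
```python
from h import *
a=viewer.get_image("top")[120:270,200:400];b=viewer.get_image("side")[150:300,200:400]
cv2.imwrite("pics/2.png",cv2.resize(np.hstack([a,b]),(800,300),interpolation=cv2.INTER_CUBIC))
```

```text
(no output)
```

View pics/2.png

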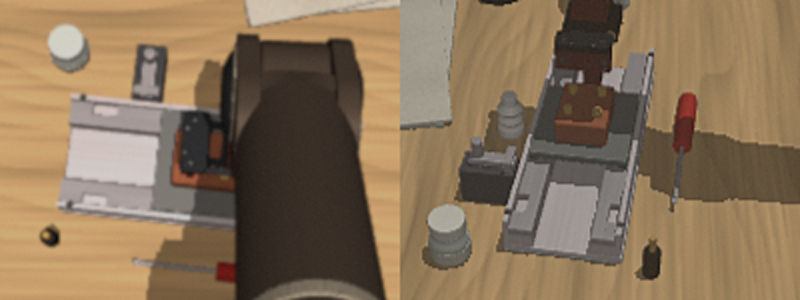

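Run:
```python
from h import *
np.set_printoptions(precision=1,suppress=True)
b=viewer.get_image("side")[150:240,250:345].copy()
im=cv2.resize(b,(760,720),interpolation=cv2.INTER_CUBIC)[:600]
for X,c in(((0,-76.7,42.5),(0,0,255)),((0,-76.7,100),(0,255,0)),((0,-91,58),(255,0,0)),((60,-91,58),(255,0,0)),((-60,-91,58),(255,0,0)),((60,39,58),(255,0,255)),((-60,39,58),(255,0,255)),((70,-200,51),(255,255,0)),((-70,-200,51),(255,255,0))):
    p=proj("side",O+FR@np.array(X));print(X,p);cv2.circle(im,(int((p[0]-250)*8),int((p[1]-150)*8)),5,c,2)
cv2.imwrite("pics/3.png",im)
```

```text
(0, -76.7, 42.5) [295.5 201. ]
(0, -76.7, 100) [295.5 183.6]
(0, -91, 58) [296.2 193. ]
(60, -91, 58) [273.6 190.9]
(-60, -91, 58) [319.2 195. ]
(60, 39, 58) [264.2 224.3]
(-60, 39, 58) [313.4 229.1]
(70, -200, 51) [276.9 168.3]
(-70, -200, 51) [326.9 172.5]
```

View pics/3.png

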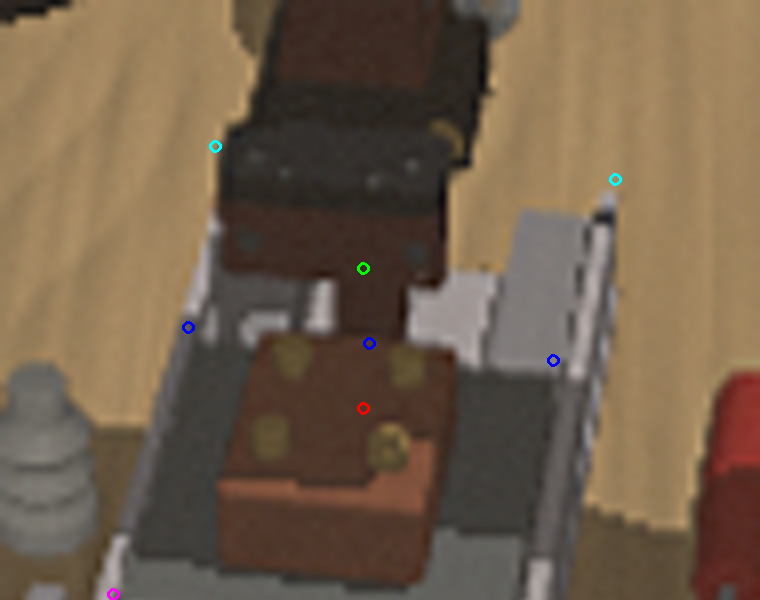

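Run:
```python
from h import *
a=cv2.cvtColor(cv2.imread("pics/side0.png"),6);b=cv2.cvtColor(viewer.get_image("side"),6)
for c in(300,285,308): print(c,"before",a[196:240,c],"\n now",b[196:240,c])
```

```text
300 before [ 88  74  84  90  87  86  88  92 112 114  83  68  75  89  92  92  92  87
  66  60  63  60  60  61  62  60  57  56  88  96  94  94  96  84  65  60
  70  87  88  87  88  88  87  87] 
 now [ 80  80  70  60  56  58  55  69 105 114  88  69  77  92  92  94  94  87
  68  62  62  60  63  60  63  62  57  53  90 100  97  98  98  82  67  59
  71  88  91  91  89  89  89  90]
285 before [ 66  86  93  89  91  90 112 128  97  75  70  87  94  91  93  92  72  62
  63  63  64  61  63  62  65  57  60  90  97  92  96 102  74  60  64  87
  91  88  87  91  87  88  87  88] 
 now [ 71  65  58  60  58  59  72  77  78  77  74  60  58  56  91  97  75  64
  63  61  61  61  60  59  64  56  62  91 101  96  97 109  75  59  67  88
  92  92  90  94  91  91  90  91]
308 before [ 95  92  93  95  96  95  94  96  97  94  96  95  95  94  94  93  94  95
  93  94  93  94  96  95  94  96  93  92  93  95  94  93  97  98  76  62
  61  74  75  70 119 128 125 124] 
 now [ 69  57  62  61  63  63  62  62  65  61  64  61  64  61  62  62  62  62
  60  61  58  89  98  95  95  97  96  96  97  95  96  96  98  99  78  63
  62  75  80  69 120 131 127 128]
```

Request:
jog_arm --rows '[{"tx":0,"ty":-0.3,"tz":0,"rx":0,"ry":0,"rz":0,"gripper":1}]'

```text
t: 5.45
tcp_pos: [522.3, -109.9, 42.5]
orientation: [3.141, 0.0, -0.087]
ft_force: [0.0, -0.4, 0.0]
gripper_width: 0.001
```

Request:
jog_arm --rows '[{"tx":0,"ty":-0.3,"tz":0,"rx":0,"ry":0,"rz":0,"gripper":1},{"tx":0,"ty":-0.3,"tz":0,"rx":0,"ry":0,"rz":0,"gripper":1},{"tx":0,"ty":-0.3,"tz":0,"rx":0,"ry":0,"rz":0,"gripper":1}]'

```text
t: 5.75
tcp_pos: [523.1, -100.6, 42.6]
orientation: [3.141, -0.0, -0.086]
ft_force: [-0.2, -2.8, -1.1]
gripper_width: 0.009
```

Run:
```python
from h import *
np.set_printoptions(precision=1,suppress=True)
s=readout.get_state();print(s["t"],s["ft_force"],(FR.T@(s["tcp_pos"]-O)))
print("block rear top view",FR.T@(onplane("top",(200,321.3),92)-O),"block front",FR.T@(onplane("top",(199,287),92)-O))
print("plate rear side view -x corner",FR.T@(onplane("side",(196.3,312.5),58)-O), "frame rear corner",FR.T@(onplane("side",(175.6,325.6),51)-O))
a=cv2.cvtColor(cv2.imread("pics/side0.png"),6);b=cv2.cvtColor(viewer.get_image("side"),6)
print(a[215:235,300],b[215:235,300])
for c in("side","top"):
  for X in((37,-68,122),(-37,-68,122),(37,21,122),(-37,21,122)): print(c,X,proj(c,O+FR@np.array(X)))
```

```text
5.75 [-0.2 -2.8 -1.1] [  0.  -65.3  42.6]
block rear top view [  2. -60.  92.] block front [-3.4 18.  92. ]
plate rear side view -x corner [-43.5 -83.3  58. ] frame rear corner [ -67.7 -185.3   51. ]
[60 63 60 60 61 62 60 57 56 88 96 94 94 96 84 65 60 70 87 88] [ 63  62  61  61  60  66  62  62  50  91 100  96  95  97 102  73  60  65
  87  91]
side (37, -68, 122) [280.3 177.5]
side (-37, -68, 122) [309.8 180. ]
side (37, 21, 122) [274.1 200.2]
side (-37, 21, 122) [305.2 203. ]
top (37, -68, 122) [327.  182.7]
top (-37, -68, 122) [324.1 215.5]
top (37, 21, 122) [287.3 178.9]
top (-37, 21, 122) [284.  211.6]
```

Run:
```python
from h import *
im=cv2.imread("pics/1.png")
b=im[0:120,520:680];b=cv2.resize(b,(800,600),interpolation=cv2.INTER_CUBIC)
for X,c in(((-1,-136,42.5),(0,0,255)),((-1,-136,62.5),(0,255,0)),((-1,-136,122),(255,255,0))):
    p=proj("side",O+FR@np.array(X));q=((p[0]-200)*2+400-520)*5,((p[1]-150)*2)*5;print(X,q);cv2.circle(b,(int(q[0]),int(q[1])),5,c,2)
cv2.imwrite("pics/4.png",b)
```

```text
(-1, -136, 42.5) (np.float64(389.511447860757), np.float64(370.1067384169636))
(-1, -136, 62.5) (np.float64(389.8761604765008), np.float64(311.2388685306041))
(-1, -136, 122) (np.float64(391.0058712827595), np.float64(128.89346592827565))
```

View pics/4.png

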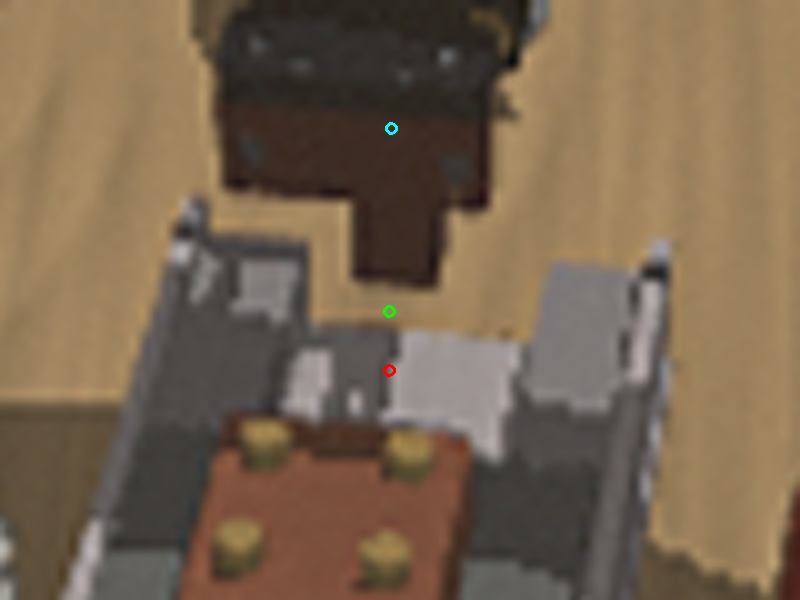

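The visible fingertip (crop row 285) sits about 8.5 raw px above where the reported TCP should project. The real tip is probably about 25 mm higher than reported, so it may be above the plate and touching the block. I'll back off, raise the tool and measure the true tip against both cameras.

Request:
jog_arm --rows '[{"tx":0,"ty":2.0,"tz":0,"rx":0,"ry":0,"rz":0,"gripper":1},{"tx":0,"ty":4.0,"tz":0,"rx":0,"ry":0,"rz":0,"gripper":1},{"tx":0,"ty":2.5,"tz":0,"rx":0,"ry":0,"rz":0,"gripper":1},{"tx":0,"ty":0,"tz":-4.0,"rx":0,"ry":0,"rz":0,"gripper":1},{"tx":0,"ty":0,"tz":-4.0,"rx":0,"ry":0,"rz":0,"gripper":1},{"tx":0,"ty":0,"tz":0,"rx":0,"ry":0,"rz":0.0,"gripper":1}]'

```text
t: 6.4
tcp_pos: [519.2, -185.9, 127.6]
orientation: [3.14, -0.008, -0.087]
ft_force: [0.8, -0.1, -0.3]
gripper_width: 0.007
```

Run:
```python
from h import *
np.set_printoptions(precision=3,suppress=True)
s=readout.get_state();f=FR.T@(s["tcp_pos"]-O);print(s["t"],s["ft_force"],f,s["orientation"],s["qpos"])
im=viewer.get_image("side");b=cv2.resize(im[90:240,220:380],(640,600),interpolation=cv2.INTER_CUBIC)
t=cv2.imread("pics/side0.png")
for c,d in((1,(0,0,0)),(2,(0,0,30)),(3,(0,0,80))):
    p=proj("side",O+FR@(f+d));cv2.circle(b,(int((p[0]-220)*4),int((p[1]-90)*4)),4,[(0,0,255),(0,255,0),(255,255,0)][c-1],2);print(p)
cv2.imwrite("pics/5.png",b)
```

```text
6.4 [ 0.844 -0.115 -0.288] [   3.499 -150.653  127.592] [ 3.14  -0.008 -0.087] [ 0.359  0.347 -0.129  1.846  0.054  0.944 -1.452]
[298.166 157.729]
[298.211 148.08 ]
[298.288 131.308]
```

View pics/5.png

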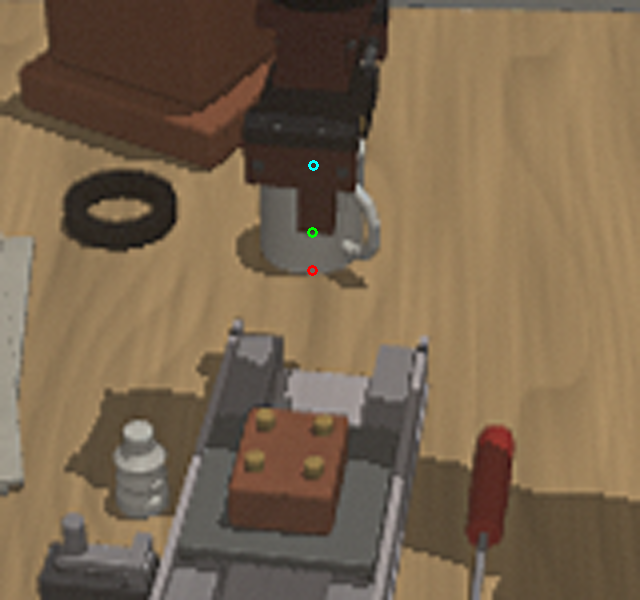

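Request:
jog_arm --rows '[{"tx":0,"ty":0,"tz":0,"rx":0,"ry":0,"rz":-0.143,"gripper":1},{"tx":0,"ty":0,"tz":0,"rx":0,"ry":0,"rz":-0.143,"gripper":1},{"tx":0,"ty":0,"tz":0,"rx":0,"ry":0,"rz":-0.143,"gripper":1},{"tx":0,"ty":0,"tz":0,"rx":0,"ry":0,"rz":-0.143,"gripper":1},{"tx":0,"ty":0,"tz":0,"rx":0,"ry":0,"rz":-0.143,"gripper":1},{"tx":0,"ty":0,"tz":0,"rx":0,"ry":0,"rz":-0.143,"gripper":1},{"tx":0,"ty":0,"tz":0,"rx":0,"ry":0,"rz":-0.143,"gripper":1},{"tx":0,"ty":0,"tz":0,"rx":0,"ry":0,"rz":-0.143,"gripper":1}]'

```text
t: 7.25
tcp_pos: [515.2, -184.3, 121.3]
orientation: [-3.14, 0.0, 1.064]
ft_force: [0.5, 0.3, 0.4]
gripper_width: 0.002
```

Request:
jog_arm --rows '[{"tx":0,"ty":0,"tz":0,"rx":0,"ry":0,"rz":-0.143,"gripper":1},{"tx":0,"ty":0,"tz":0,"rx":0,"ry":0,"rz":-0.143,"gripper":1},{"tx":0,"ty":0,"tz":0,"rx":0,"ry":0,"rz":-0.141,"gripper":1},{"tx":0,"ty":0,"tz":0,"rx":0,"ry":0,"rz":0,"gripper":1}]'

```text
t: 7.65
tcp_pos: [515.2, -184.4, 121.4]
orientation: [-3.14, -0.001, 1.487]
ft_force: [0.1, -0.1, 0.4]
gripper_width: 0.005
```

Run:
```python
from h import *
np.set_printoptions(precision=3,suppress=True)
s=readout.get_state();f=FR.T@(s["tcp_pos"]-O);print(s["t"],f,s["orientation"])
out=[]
for c,(r,k) in(("side",(90,220)),("top",(110,270))):
    b=cv2.resize(viewer.get_image(c)[r:r+150,k:k+100],(400,600),interpolation=cv2.INTER_CUBIC)
    for col,d in(((0,0,255),(0,0,0)),((0,255,0),(0,0,30)),((255,255,0),(0,0,80)),((255,0,255),(89,0,100)),((0,255,255),(89,-35,100))):
        p=proj(c,O+FR@(f+d));print(c,d,p);cv2.circle(b,(int((p[0]-k)*4),int((p[1]-r)*4)),4,col,2)
    out.append(b)
cv2.imwrite("pics/6.png",np.hstack(out))
```

```text
7.65 [  -0.601 -149.565  121.374] [-3.14  -0.001  1.487]
side (0, 0, 0) [299.658 160.057]
side (0, 0, 30) [299.726 150.466]
side (0, 0, 80) [299.844 133.795]
side (89, 0, 100) [264.558 124.345]
side (89, -35, 100) [267.144 117.182]
top (0, 0, 0) [362.255 202.871]
top (0, 0, 30) [364.16  200.682]
top (0, 0, 80) [367.576 196.755]
top (89, 0, 100) [372.17 152.49]
top (89, -35, 100) [389.258 154.095]
```

View pics/6.png

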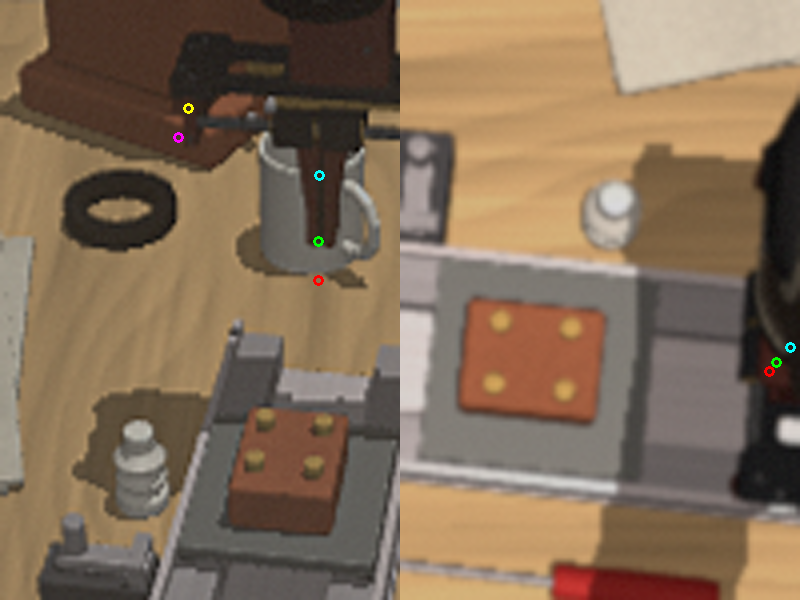

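Request:
jog_arm --rows '[{"tx":0,"ty":0,"tz":3.0,"rx":0,"ry":0,"rz":0,"gripper":1},{"tx":0,"ty":0,"tz":3.5,"rx":0,"ry":0,"rz":0,"gripper":1},{"tx":0,"ty":0,"tz":1.5,"rx":0,"ry":0,"rz":0,"gripper":1},{"tx":0,"ty":0,"tz":1.0,"rx":0,"ry":0,"rz":0,"gripper":1},{"tx":0,"ty":0,"tz":0.8,"rx":0,"ry":0,"rz":0,"gripper":1},{"tx":0,"ty":0,"tz":0.6,"rx":0,"ry":0,"rz":0,"gripper":1},{"tx":0,"ty":0,"tz":0,"rx":0,"ry":0,"rz":0,"gripper":1}]'

```text
t: 8.45
tcp_pos: [516.0, -185.0, 18.5]
orientation: [3.142, 0.0, 1.484]
ft_force: [0.2, 0.5, 0.9]
gripper_width: 0.003
```

Run:
```python
from h import *
np.set_printoptions(precision=3,suppress=True)
s=readout.get_state();f=FR.T@(s["tcp_pos"]-O);print(s["t"],f,s["orientation"],s["ft_force"])
out=[]
for c,(r,k) in(("side",(130,220)),("top",(110,270))):
    b=cv2.resize(viewer.get_image(c)[r:r+100,k:k+100],(400,400),interpolation=cv2.INTER_CUBIC)
    for col,d in(((0,0,255),(0,10,0)),((0,255,0),(0,10,35))):
        p=proj(c,O+FR@(f+d));cv2.circle(b,(int((p[0]-k)*4),int((p[1]-r)*4)),4,col,2)
    out.append(b)
cv2.imwrite("pics/7.png",np.hstack(out))
```

```text
8.45 [   0.227 -150.05    18.526] [3.142 0.    1.484] [0.188 0.531 0.934]
```

View pics/7.png

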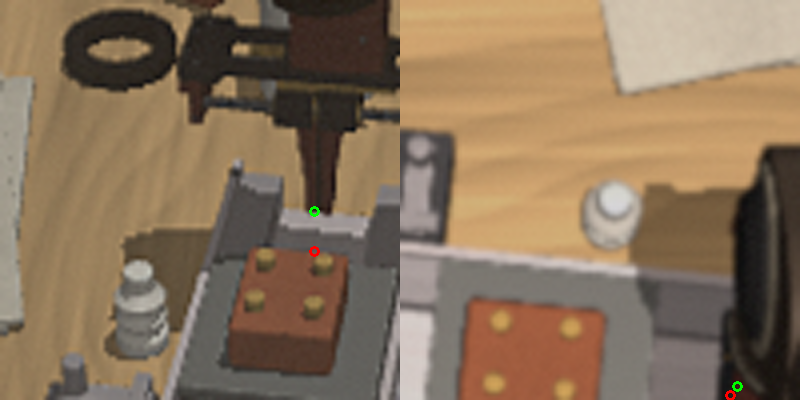

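Request:
jog_arm --rows '[{"tx":1.5,"ty":0,"tz":0,"rx":0,"ry":0,"rz":0,"gripper":1},{"tx":1.5,"ty":0,"tz":0,"rx":0,"ry":0,"rz":0,"gripper":1},{"tx":1.0,"ty":0,"tz":0,"rx":0,"ry":0,"rz":0,"gripper":1},{"tx":0.5,"ty":0,"tz":0,"rx":0,"ry":0,"rz":0,"gripper":1},{"tx":0.5,"ty":0,"tz":0,"rx":0,"ry":0,"rz":0,"gripper":1}]'

```text
t: 9.05
tcp_pos: [520.3, -134.3, 18.7]
orientation: [3.141, 0.0, 1.486]
ft_force: [0.5, 0.0, -0.3]
gripper_width: 0.004
```

Request:
jog_arm --rows '[{"tx":0.4,"ty":0,"tz":0,"rx":0,"ry":0,"rz":0,"gripper":1},{"tx":0.4,"ty":0,"tz":0,"rx":0,"ry":0,"rz":0,"gripper":1}]'

```text
t: 9.25
tcp_pos: [520.8, -128.2, 18.6]
orientation: [3.141, 0.001, 1.484]
ft_force: [-0.5, -3.6, 1.5]
gripper_width: 0.007
```

Request:
jog_arm --rows '[{"tx":0.4,"ty":0,"tz":0,"rx":0,"ry":0,"rz":0,"gripper":1},{"tx":0.4,"ty":0,"tz":0,"rx":0,"ry":0,"rz":0,"gripper":1}]'

```text
t: 9.45
tcp_pos: [521.5, -119.8, 18.6]
orientation: [3.141, 0.001, 1.484]
ft_force: [-0.9, -3.5, 1.3]
gripper_width: 0.008
```

Run:
```python
from h import *
np.set_printoptions(precision=3,suppress=True)
s=readout.get_state();f=FR.T@(s["tcp_pos"]-O);print(s["t"],f,s["ft_force"])
a=cv2.cvtColor(cv2.imread("pics/side0.png"),6);b=cv2.cvtColor(viewer.get_image("side"),6)
print(a[215:240,300],b[215:240,300])
```

```text
9.45 [  0.09  -84.581  18.606] [-0.917 -3.455  1.306]
[60 63 60 60 61 62 60 57 56 88 96 94 94 96 84 65 60 70 87 88 87 88 88 87
 87] [95 96 91 71 62 65 61 63 65 64 63 62 57 91 97 99 97 98 95 69 60 70 88 92
 92]
```

Request:
jog_arm --rows '[{"tx":-0.6,"ty":0,"tz":0,"rx":0,"ry":0,"rz":0,"gripper":1},{"tx":0,"ty":0,"tz":0.8,"rx":0,"ry":0,"rz":0,"gripper":1},{"tx":0,"ty":0,"tz":0.7,"rx":0,"ry":0,"rz":0,"gripper":1},{"tx":0.5,"ty":0,"tz":0,"rx":0,"ry":0,"rz":0,"gripper":1},{"tx":0.5,"ty":0,"tz":0,"rx":0,"ry":0,"rz":0,"gripper":1},{"tx":0.5,"ty":0,"tz":0,"rx":0,"ry":0,"rz":0,"gripper":1},{"tx":0.5,"ty":0,"tz":0,"rx":0,"ry":0,"rz":0,"gripper":1},{"tx":0.5,"ty":0,"tz":0,"rx":0,"ry":0,"rz":0,"gripper":1}]'

```text
t: 10.3
tcp_pos: [523.2, -99.9, 3.7]
orientation: [3.141, 0.0, 1.485]
ft_force: [-0.2, -2.0, -1.3]
gripper_width: 0.001
```

Request:
jog_arm --rows '[{"tx":0.5,"ty":0,"tz":0,"rx":0,"ry":0,"rz":0,"gripper":1},{"tx":0.5,"ty":0,"tz":0,"rx":0,"ry":0,"rz":0,"gripper":1},{"tx":0.5,"ty":0,"tz":0,"rx":0,"ry":0,"rz":0,"gripper":1},{"tx":0.5,"ty":0,"tz":0,"rx":0,"ry":0,"rz":0,"gripper":1},{"tx":0.4,"ty":0,"tz":0,"rx":0,"ry":0,"rz":0,"gripper":1}]'

```text
t: 10.8
tcp_pos: [525.3, -76.0, 3.6]
orientation: [3.141, 0.0, 1.485]
ft_force: [-0.8, -3.1, -0.3]
gripper_width: 0.009
```

Run:
```python
from h import *
np.set_printoptions(precision=3,suppress=True)
s=readout.get_state();f=FR.T@(s["tcp_pos"]-O);print(s["t"],f,s["ft_force"])
im=viewer.get_image("side")
cv2.imwrite("pics/8.png",cv2.resize(im[160:285,215:345],(624,600),interpolation=cv2.INTER_CUBIC))
```

```text
10.8 [  0.078 -40.647   3.649] [-0.753 -3.107 -0.275]
```

View pics/8.png

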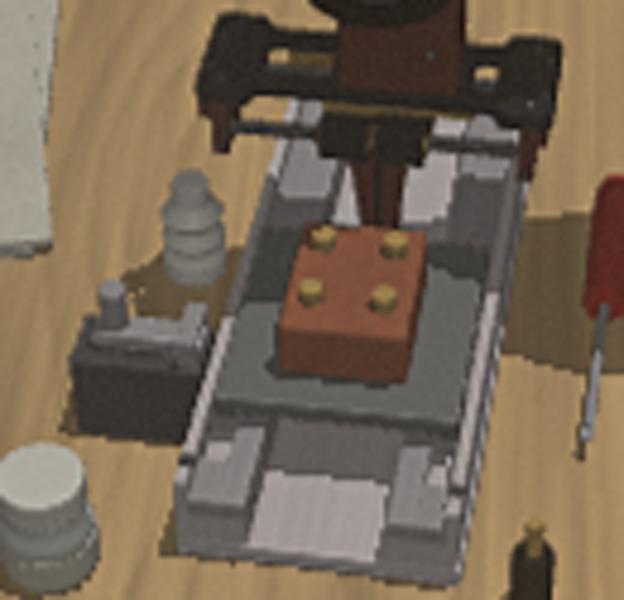

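The board slides cleanly; its front edge is now near the outer notches. I'll continue slowly.

Request:
jog_arm --rows '[{"tx":0.3,"ty":0,"tz":0,"rx":0,"ry":0,"rz":0,"gripper":1},{"tx":0.3,"ty":0,"tz":0,"rx":0,"ry":0,"rz":0,"gripper":1},{"tx":0.3,"ty":0,"tz":0,"rx":0,"ry":0,"rz":0,"gripper":1},{"tx":0.3,"ty":0,"tz":0,"rx":0,"ry":0,"rz":0,"gripper":1},{"tx":0.2,"ty":0,"tz":0,"rx":0,"ry":0,"rz":0,"gripper":1},{"tx":0.2,"ty":0,"tz":0,"rx":0,"ry":0,"rz":0,"gripper":1}]'

```text
t: 11.45
tcp_pos: [526.7, -60.4, 3.6]
orientation: [3.141, 0.0, 1.485]
ft_force: [-0.2, -3.9, 2.4]
gripper_width: 0.004
```

Request:
jog_arm --rows '[{"tx":0.2,"ty":0,"tz":0,"rx":0,"ry":0,"rz":0,"gripper":1},{"tx":0.2,"ty":0,"tz":0,"rx":0,"ry":0,"rz":0,"gripper":1}]'

```text
t: 11.65
tcp_pos: [527.0, -56.5, 3.6]
orientation: [3.141, 0.0, 1.485]
ft_force: [0.2, -3.9, 2.4]
gripper_width: 0.003
```

Request:
jog_arm --rows '[{"tx":0.2,"ty":0,"tz":0,"rx":0,"ry":0,"rz":0,"gripper":1}]'

```text
t: 11.75
tcp_pos: [527.2, -54.4, 3.6]
orientation: [3.141, 0.0, 1.485]
ft_force: [-0.1, -3.4, 1.4]
gripper_width: 0.003
```

Run:
```python
from h import *
np.set_printoptions(precision=3,suppress=True)
s=readout.get_state();f=FR.T@(s["tcp_pos"]-O);print(s["t"],f,s["ft_force"])
```

```text
11.75 [  0.042 -19.012   3.607] [-0.139 -3.371  1.367]
```

Request:
jog_arm --rows '[{"tx":0.15,"ty":0,"tz":0,"rx":0,"ry":0,"rz":0,"gripper":1},{"tx":0.15,"ty":0,"tz":0,"rx":0,"ry":0,"rz":0,"gripper":1}]'

```text
t: 11.95
tcp_pos: [527.2, -50.6, 3.4]
orientation: [-3.141, -0.001, 1.485]
ft_force: [0.5, -2.6, 1.2]
gripper_width: 0.007
```

Request:
jog_arm --rows '[{"tx":0.15,"ty":0,"tz":0,"rx":0,"ry":0,"rz":0,"gripper":1},{"tx":0.15,"ty":0,"tz":0,"rx":0,"ry":0,"rz":0,"gripper":1}]'

```text
t: 12.15
tcp_pos: [527.4, -48.5, 3.4]
orientation: [-3.141, 0.0, 1.485]
ft_force: [0.5, -2.1, -0.9]
gripper_width: 0.005
```

Run:
```python
from h import *
np.set_printoptions(precision=3,suppress=True)
s=readout.get_state();f=FR.T@(s["tcp_pos"]-O);print(s["t"],f,s["ft_force"])
im=viewer.get_image("side")
cv2.imwrite("pics/9.png",cv2.resize(im[180:285,215:345],(743,600),interpolation=cv2.INTER_CUBIC))
```

```text
12.15 [ -0.245 -13.027   3.403] [ 0.455 -2.113 -0.854]
```

View pics/9.png

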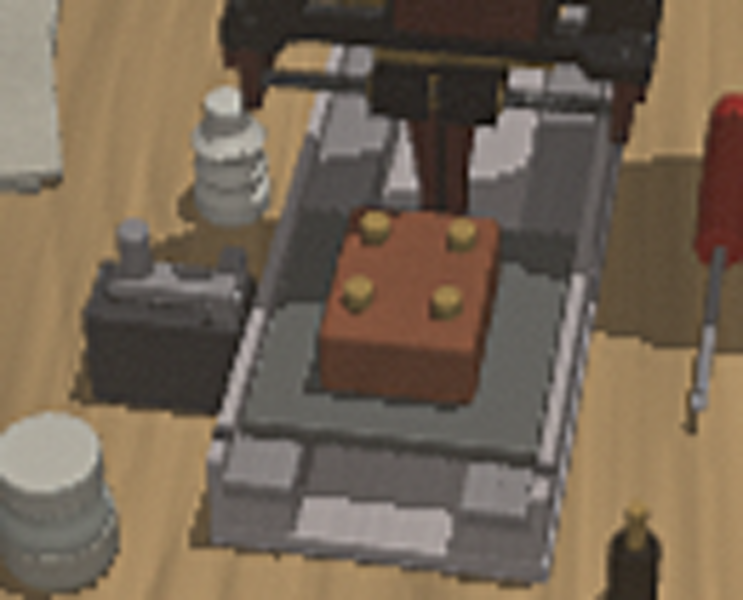

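Request:
jog_arm --rows '[{"tx":0.15,"ty":0,"tz":0,"rx":0,"ry":0,"rz":0,"gripper":1},{"tx":0.15,"ty":0,"tz":0,"rx":0,"ry":0,"rz":0,"gripper":1}]'

```text
t: 12.4
tcp_pos: [527.7, -45.4, 3.4]
orientation: [-3.141, -0.0, 1.485]
ft_force: [-1.2, -3.5, -1.1]
gripper_width: 0.005
```

```bash
cat > b.py <<'E'
from h import *
np.set_printoptions(precision=2,suppress=True)
s=readout.get_state();print(s["t"],FR.T@(s["tcp_pos"]-O),s["ft_force"])
v={}
for c in("top","side"):
    viewer.get_image(c);r=spotter.trace(c,"board")
    if r:
        m=r[0]["mask"];ys,xs=np.nonzero(m);print(c,round(r[0]["confidence"],2),m.sum(),ys.mean(),xs.mean(),ys.max(),xs.min())
g=cv2.cvtColor(viewer.get_image("side"),6);print("side col300",list(g[236:272,300]));print("side col 270",list(g[236:272,270]))
t=cv2.cvtColor(viewer.get_image("top"),6);print("top row 185",list(t[185,232:285]))
E
python3 b.py
```

```text
12.4 [-0.2  -9.96  3.44] [-1.25 -3.51 -1.14]
top 0.78 1974 200.90729483282675 260.27456940222896 225 238
side 0.71 2119 239.29400660689004 286.5040113260972 262 257
side col300 [np.uint8(56), np.uint8(56), np.uint8(77), np.uint8(82), np.uint8(94), np.uint8(99), np.uint8(98), np.uint8(99), np.uint8(99), np.uint8(100), np.uint8(98), np.uint8(99), np.uint8(100), np.uint8(99), np.uint8(99), np.uint8(97), np.uint8(99), np.uint8(100), np.uint8(98), np.uint8(99), np.uint8(98), np.uint8(99), np.uint8(101), np.uint8(79), np.uint8(62), np.uint8(69), np.uint8(125), np.uint8(135), np.uint8(132), np.uint8(131), np.uint8(131), np.uint8(132), np.uint8(134), np.uint8(116), np.uint8(86), np.uint8(82)]
side col 270 [np.uint8(103), np.uint8(88), np.uint8(78), np.uint8(65), np.uint8(59), np.uint8(62), np.uint8(61), np.uint8(55), np.uint8(53), np.uint8(56), np.uint8(57), np.uint8(61), np.uint8(63), np.uint8(57), np.uint8(92), np.uint8(99), np.uint8(99), np.uint8(100), np.uint8(99), np.uint8(109), np.uint8(79), np.uint8(61), np.uint8(67), np.uint8(90), np.uint8(93), np.uint8(92), np.uint8(93), np.uint8(92
[... 214 characters left out ...]
8(194), np.uint8(193), np.uint8(193), np.uint8(192), np.uint8(184), np.uint8(146), np.uint8(122), np.uint8(118), np.uint8(117), np.uint8(119), np.uint8(119), np.uint8(113), np.uint8(95), np.uint8(103), np.uint8(110), np.uint8(112), np.uint8(109), np.uint8(110), np.uint8(127), np.uint8(143), np.uint8(150), np.uint8(147), np.uint8(132), np.uint8(114), np.uint8(108), np.uint8(109), np.uint8(110), np.uint8(111), np.uint8(110), np.uint8(110), np.uint8(111), np.uint8(111), np.uint8(112), np.uint8(112), np.uint8(110), np.uint8(100), np.uint8(65), np.uint8(31), np.uint8(24), np.uint8(27), np.uint8(37), np.uint8(73), np.uint8(109), np.uint8(83), np.uint8(69), np.uint8(81), np.uint8(88), np.uint8(88)]
```

Request:
jog_arm --rows '[{"tx":0.15,"ty":0,"tz":0,"rx":0,"ry":0,"rz":0,"gripper":1},{"tx":0.15,"ty":0,"tz":0,"rx":0,"ry":0,"rz":0,"gripper":1}]'

```text
t: 12.9
tcp_pos: [527.4, -45.2, 3.4]
orientation: [-3.14, 0.003, 1.483]
ft_force: [-2.6, -12.0, 1.9]
gripper_width: 0.004
```

Request:
jog_arm --rows '[{"tx":0.15,"ty":0,"tz":0,"rx":0,"ry":0,"rz":0,"gripper":1},{"tx":0.15,"ty":0,"tz":0,"rx":0,"ry":0,"rz":0,"gripper":1}]'

```text
t: 13.1
tcp_pos: [527.1, -45.0, 3.5]
orientation: [-3.14, 0.006, 1.481]
ft_force: [-3.4, -19.6, 3.6]
gripper_width: 0.003
```

```bash
python3 b.py | sed 's/np.uint8(\([0-9]*\))/\1/g'
```

```text
13.1 [-0.84 -9.62  3.48] [ -3.35 -19.58   3.57]
side 0.6 2041 239.21852033317 286.8740813326801 262 258
side col300 [55, 56, 79, 80, 95, 98, 99, 100, 100, 100, 101, 100, 99, 98, 98, 99, 98, 99, 99, 98, 98, 99, 101, 86, 66, 59, 96, 127, 132, 131, 132, 132, 136, 115, 88, 83]
side col 270 [101, 91, 70, 61, 61, 61, 63, 59, 52, 55, 60, 58, 61, 58, 94, 100, 98, 100, 101, 111, 79, 60, 70, 90, 96, 95, 92, 94, 93, 93, 92, 83, 150, 159, 156, 156]
top row 185 [173, 173, 168, 164, 185, 194, 194, 192, 191, 183, 149, 124, 118, 119, 118, 120, 116, 98, 103, 110, 111, 111, 115, 128, 145, 150, 145, 122, 110, 108, 107, 109, 111, 109, 112, 110, 110, 110, 107, 82, 47, 26, 27, 32, 54, 88, 92, 76, 83, 86, 88, 85, 67]
```

Request:
jog_arm --rows '[{"tx":-0.8,"ty":0,"tz":0,"rx":0,"ry":0,"rz":0,"gripper":1},{"tx":-1.0,"ty":0,"tz":0,"rx":0,"ry":0,"rz":0,"gripper":1},{"tx":0,"ty":0,"tz":0,"rx":0,"ry":0,"rz":0,"gripper":1}]'

```text
t: 13.7
tcp_pos: [527.1, -58.3, 3.6]
orientation: [3.141, -0.0, 1.484]
ft_force: [0.4, 0.8, -0.3]
gripper_width: 0.008
```

Run:
```python
from h import *
np.set_printoptions(precision=2,suppress=True)
s=readout.get_state();print(s["t"],FR.T@(s["tcp_pos"]-O),s["ft_force"])
X=FR.T@(onplane("side",(234.3,300),58)-O);print(X)
for dz in(0,-8): print(dz,proj("side",O+FR@(X+[-0,75,dz])))
im=viewer.get_image("side")
print([list(map(int,cv2.cvtColor(im,6)[250:270,c])) for c in(300,296,292)])
cv2.imwrite("pics/10.png",cv2.resize(im[195:285,235:335],(660,594),interpolation=cv2.INTER_CUBIC))
```

```text
13.7 [  0.28 -22.9    3.61] [ 0.37  0.81 -0.33]
[-30.64  61.3   58.  ]
0 [295.51 257.15]
-8 [295.5  259.59]
[[100, 100, 99, 99, 99, 98, 97, 98, 102, 85, 65, 60, 95, 126, 132, 131, 130, 131, 136, 115], [61, 65, 94, 101, 99, 99, 96, 98, 111, 76, 59, 69, 94, 110, 117, 119, 128, 133, 136, 99], [66, 56, 60, 93, 100, 99, 102, 102, 87, 67, 59, 74, 92, 96, 96, 96, 96, 95, 93, 85]]
```

View pics/10.png

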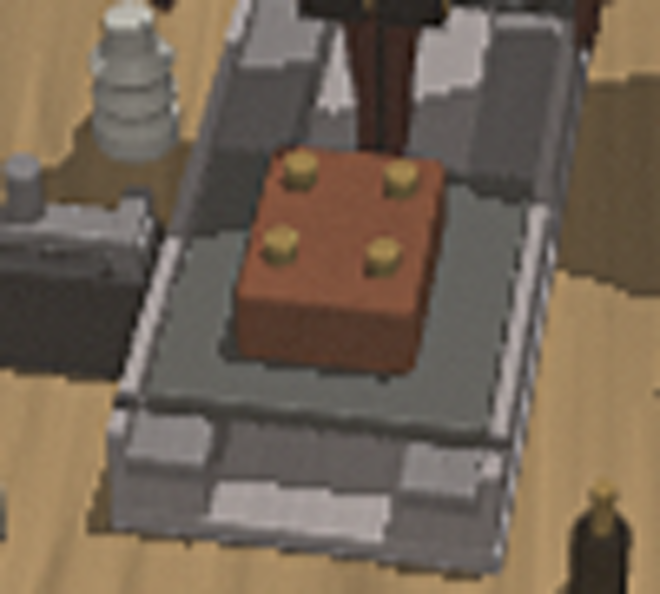

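The push stalled with force rising to 20 N, as expected if the feet hit the notch far walls, and the plate front edge now lies near the dropped prediction. I'm out of spare pictures, so I'll lift clear and confirm the drop numerically from the brass studs in both cameras.

Request:
jog_arm --rows '[{"tx":-0.5,"ty":0,"tz":0,"rx":0,"ry":0,"rz":0,"gripper":1},{"tx":0,"ty":0,"tz":-3.0,"rx":0,"ry":0,"rz":0,"gripper":1},{"tx":0,"ty":0,"tz":-4.0,"rx":0,"ry":0,"rz":0,"gripper":1},{"tx":0,"ty":0,"tz":-4.0,"rx":0,"ry":0,"rz":0,"gripper":1},{"tx":0,"ty":4.0,"tz":0,"rx":0,"ry":0,"rz":0,"gripper":1},{"tx":0,"ty":4.5,"tz":0,"rx":0,"ry":0,"rz":0,"gripper":1},{"tx":0,"ty":4.5,"tz":0,"rx":0,"ry":0,"rz":0,"gripper":1},{"tx":0,"ty":4.0,"tz":0,"rx":0,"ry":0,"rz":0,"gripper":1}]'

```text
t: 14.55
tcp_pos: [697.8, -76.9, 113.7]
orientation: [3.141, -0.0, 1.485]
ft_force: [0.0, 0.5, 0.3]
gripper_width: 0.002
```

Run:
```python
from h import *
np.set_printoptions(precision=1,suppress=True)
s=readout.get_state();print(s["t"],FR.T@(s["tcp_pos"]-O),s["ft_force"])
def studs(im,box):
    r0,r1,c0,c1=box;z=cv2.cvtColor(im,cv2.COLOR_BGR2HSV)[r0:r1,c0:c1]
    m=((z[...,0]>=15)&(z[...,0]<30)&(z[...,1]>90)).astype(np.uint8)
    n,_,st,ce=cv2.connectedComponentsWithStats(m)
    return [(tuple(np.round(ce[i][::-1]+[r0,c0],1)),int(st[i,4])) for i in range(1,n) if st[i,4]>=6]
for nm,im in(("top0",cv2.imread("pics/top0.png")),("top",viewer.get_image("top"))): print(nm,studs(im,(183,218,240,325)))
for nm,im in(("side0",cv2.imread("pics/side0.png")),("side",viewer.get_image("side"))): print(nm,studs(im,(188,240,270,312)))
```

```text
14.55 [171.9 -26.6 113.7] [0.  0.5 0.3]
top0 [((np.float64(189.9), np.float64(295.9)), 22), ((np.float64(191.8), np.float64(313.2)), 20), ((np.float64(205.2), np.float64(294.1)), 23), ((np.float64(207.2), np.float64(311.8)), 20)]
top [((np.float64(186.8), np.float64(257.0)), 21), ((np.float64(188.5), np.float64(274.1)), 22), ((np.float64(202.0), np.float64(255.0)), 21), ((np.float64(204.0), np.float64(272.4)), 21)]
side0 [((np.float64(190.7), np.float64(270.5)), 14), ((np.float64(193.7), np.float64(286.0)), 22), ((np.float64(195.0), np.float64(300.5)), 20), ((np.float64(204.2), np.float64(283.2)), 24), ((np.float64(205.7), np.float64(298.0)), 26)]
side [((np.float64(190.7), np.float64(270.5)), 14), ((np.float64(220.5), np.float64(280.0)), 26), ((np.float64(221.7), np.float64(295.1)), 26), ((np.float64(231.8), np.float64(277.0)), 27), ((np.float64(233.5), np.float64(292.8)), 25)]
```

Run:
```python
from h import *
np.set_printoptions(precision=1,suppress=True)
T0=[(189.9,295.9),(191.8,313.2),(205.2,294.1),(207.2,311.8)];T1=[(186.8,257),(188.5,274.1),(202,255),(204,272.4)]
S0=[(204.2,283.2),(193.7,286),(205.7,298),(195,300.5)];S1=[(231.8,277),(220.5,280),(233.5,292.8),(221.7,295.1)]
A=np.array([FR.T@(tri(("top",a),("side",b))[0]-O) for a,b in zip(T0,S0)]);B=np.array([FR.T@(tri(("top",a),("side",b))[0]-O) for a,b in zip(T1,S1)])
print(A,B,(B-A),(B-A).mean(0),B.mean(0))
print(goto(165,60,113.7))
k=spotter.spot_point("top","bolt_knob")[:1],spotter.spot_point("side","bolt_knob")[:1];print(k)
```

```text
[[ 19.2  -0.2  93.8]
 [ 18.5 -39.9  94.6]
 [-16.8   0.5  94. ]
 [-17.5 -39.9  94.7]] [[ 19.1  89.7  86.2]
 [ 18.9  50.1  85.7]
 [-17.2  90.4  86.5]
 [-17.3  50.2  86.6]] [[-0.1 89.9 -7.6]
 [ 0.4 90.  -8.9]
 [-0.4 89.9 -7.5]
 [ 0.2 90.1 -8. ]] [ 0. 90. -8.] [ 0.9 70.1 86.3]
(array([698.4,   9.9, 113.7]), array([ 8.6, -0.8, -0.2]))
([{'at': [145.9, 274.4], 'confidence': 0.56}], [{'at': [216.2, 239.9], 'confidence': 0.69}])
```

Studs show the board moved 90 mm and dropped 8.0 mm at all four corners, so it is seated and level. Now for the bolt knob.

Request:
jog_arm --rows '[{"tx":4.0,"ty":-0.3,"tz":0,"rx":0,"ry":0,"rz":0,"gripper":1},{"tx":4.6,"ty":0,"tz":0,"rx":0,"ry":0,"rz":0,"gripper":1},{"tx":0,"ty":0,"tz":3.0,"rx":0,"ry":0,"rz":0,"gripper":1},{"tx":0,"ty":0,"tz":3.0,"rx":0,"ry":0,"rz":0,"gripper":1},{"tx":0,"ty":0,"tz":1.2,"rx":0,"ry":0,"rz":0,"gripper":1},{"tx":0,"ty":0,"tz":0,"rx":0,"ry":0,"rz":0,"gripper":1}]'

```text
t: 15.35
tcp_pos: [698.0, 8.4, 40.0]
orientation: [-3.138, 0.001, 1.485]
ft_force: [-0.4, -0.3, -0.3]
gripper_width: 0.006
```

Run:
```python
from h import *
np.set_printoptions(precision=1,suppress=True)
s=readout.get_state();print(s["t"],FR.T@(s["tcp_pos"]-O),s["ft_force"])
im=viewer.get_image("side");X=FR.T@(s["tcp_pos"]-O)
p=proj("side",O+FR@(X+[0,10,32]));print(p)
# fingertip bottom: dark vs. bench in column
c=int(round(p[0]));g=cv2.cvtColor(im,6);r=int(p[1])
for d in(-6,-4,-2,0,2,4,6): print(c+d,r-14,list(map(int,g[r-14:r+14,c+d])))
```

```text
15.35 [164.8  58.4  40. ] [-0.4 -0.3 -0.3]
[218.6 224. ]
213 209 [50, 53, 52, 72, 67, 129, 145, 141, 141, 140, 139, 135, 135, 133, 132, 131, 129, 130, 130, 97, 74, 71, 77, 78, 76, 77, 75, 78]
215 209 [47, 52, 49, 47, 46, 43, 46, 50, 51, 50, 55, 64, 65, 85, 126, 135, 129, 130, 133, 100, 77, 75, 78, 78, 80, 78, 78, 77]
217 209 [40, 36, 36, 38, 39, 39, 47, 40, 46, 48, 48, 46, 46, 41, 72, 123, 134, 130, 138, 95, 75, 77, 81, 79, 78, 78, 79, 77]
219 209 [50, 49, 48, 48, 51, 48, 49, 51, 48, 47, 46, 44, 40, 37, 100, 133, 135, 135, 139, 95, 74, 78, 79, 78, 76, 77, 76, 77]
221 209 [52, 50, 48, 55, 50, 47, 47, 55, 50, 48, 49, 49, 49, 40, 37, 120, 133, 134, 93, 74, 78, 79, 82, 82, 78, 80, 82, 81]
223 209 [32, 34, 35, 36, 33, 39, 36, 37, 36, 31, 26, 43, 97, 133, 139, 142, 141, 149, 103, 80, 84, 83, 84, 84, 86, 85, 85, 83]
225 209 [141, 101, 68, 114, 130, 133, 130, 133, 130, 135, 132, 134, 130, 130, 130, 133, 138, 94, 74, 82, 82, 81, 81, 79, 82, 81, 79, 81]
```

Request:
jog_arm --rows '[{"tx":0.1,"ty":-1.2,"tz":0,"rx":0,"ry":0,"rz":0,"gripper":1},{"tx":0,"ty":-0.8,"tz":0,"rx":0,"ry":0,"rz":0,"gripper":1},{"tx":0,"ty":-0.4,"tz":0,"rx":0,"ry":0,"rz":0,"gripper":1},{"tx":0,"ty":-0.4,"tz":0,"rx":0,"ry":0,"rz":0,"gripper":1},{"tx":0,"ty":-0.4,"tz":0,"rx":0,"ry":0,"rz":0,"gripper":1},{"tx":0,"ty":-0.4,"tz":0,"rx":0,"ry":0,"rz":0,"gripper":1}]'

```text
t: 16.0
tcp_pos: [665.2, 12.8, 42.2]
orientation: [3.14, -0.0, 1.484]
ft_force: [2.3, -1.1, 1.4]
gripper_width: 0.003
```

Request:
jog_arm --rows '[{"tx":0,"ty":-0.4,"tz":0,"rx":0,"ry":0,"rz":0,"gripper":1},{"tx":0,"ty":-0.4,"tz":0,"rx":0,"ry":0,"rz":0,"gripper":1},{"tx":0,"ty":-0.4,"tz":0,"rx":0,"ry":0,"rz":0,"gripper":1}]'

```text
t: 16.3
tcp_pos: [652.5, 14.0, 41.8]
orientation: [3.141, -0.0, 1.485]
ft_force: [2.8, -0.6, 2.2]
gripper_width: 0.004
```

```bash
cat > k.py <<'E'
from h import *
np.set_printoptions(precision=1,suppress=True)
s=readout.get_state();print(s["t"],FR.T@(s["tcp_pos"]-O),s["ft_force"])
for c in("side","top"):
    viewer.get_image(c)
    for r in spotter.spot_point(c,"bolt_knob")[:2]: print(c,r["at"],round(r["confidence"],2),FR.T@(onplane(c,r["at"],88)-O))
E
python3 k.py
```

```text
16.3 [118.9  60.1  41.8] [ 2.8 -0.6  2.2]
side [219.1, 242.1] 0.44 [107.8  60.6  88. ]
```

Contact on the knob at about 2.5 N, with the bolt moving. I'll continue to the hard stop.

Request:
jog_arm --rows '[{"tx":0,"ty":-0.4,"tz":0,"rx":0,"ry":0,"rz":0,"gripper":1},{"tx":0,"ty":-0.4,"tz":0,"rx":0,"ry":0,"rz":0,"gripper":1},{"tx":0,"ty":-0.3,"tz":0,"rx":0,"ry":0,"rz":0,"gripper":1}]'

```text
t: 16.8
tcp_pos: [641.0, 15.1, 41.3]
orientation: [-3.141, -0.0, 1.485]
ft_force: [2.4, 0.1, -0.3]
gripper_width: 0.006
```

Request:
jog_arm --rows '[{"tx":0,"ty":-0.3,"tz":0,"rx":0,"ry":0,"rz":0,"gripper":1},{"tx":0,"ty":-0.3,"tz":0,"rx":0,"ry":0,"rz":0,"gripper":1}]'

```text
t: 17.0
tcp_pos: [639.5, 15.3, 41.9]
orientation: [3.133, -0.002, 1.485]
ft_force: [21.7, -0.6, -16.0]
gripper_width: 0.004
```

```bash
python3 k.py
```

```text
17.0 [105.9  60.3  41.9] [ 21.7  -0.6 -16. ]
side [219.1, 247.5] 0.73 [95.1 58.7 88. ]
```

Request:
jog_arm --rows '[{"tx":0,"ty":0.8,"tz":0,"rx":0,"ry":0,"rz":0,"gripper":1},{"tx":0,"ty":2.0,"tz":0,"rx":0,"ry":0,"rz":0,"gripper":1},{"tx":0,"ty":3.0,"tz":0,"rx":0,"ry":0,"rz":0,"gripper":1},{"tx":0,"ty":0,"tz":-4.0,"rx":0,"ry":0,"rz":0,"gripper":1},{"tx":0,"ty":0,"tz":-4.0,"rx":0,"ry":0,"rz":0,"gripper":1},{"tx":-4.0,"ty":0,"tz":-4.0,"rx":0,"ry":0,"rz":0,"gripper":1},{"tx":-4.5,"ty":2,"tz":0,"rx":0,"ry":0,"rz":0,"gripper":1},{"tx":-4.5,"ty":2,"tz":0,"rx":0,"ry":0,"rz":0,"gripper":1}]'

```text
t: 18.0
tcp_pos: [722.6, -118.4, 159.1]
orientation: [3.14, 0.0, 1.487]
ft_force: [1.1, -0.5, 1.1]
gripper_width: 0.003
```

```bash
python3 k.py
python3 - <<'E'
from h import *
np.set_printoptions(precision=1,suppress=True)
def best(a,b,box,search):
    r0,r1,c0,c1=box;t=cv2.cvtColor(a,6)[r0:r1,c0:c1];r2,r3,c2,c3=search
    t,u=[cv2.resize(x,None,fx=5,fy=5,interpolation=cv2.INTER_CUBIC) for x in(t,cv2.cvtColor(b,6)[r2:r3,c2:c3])]
    m=cv2.matchTemplate(u,t,cv2.TM_CCOEFF_NORMED);_,v,_,p=cv2.minMaxLoc(m);return v,(c2-c0+p[0]/5,r2-r0+p[1]/5)
a=cv2.imread("pics/side0.png");b=viewer.get_image("side")
print("knob shift side",best(a,b,(216,228,233,244),(212,236,230,262)))
p=[proj("side",O+FR@np.array([118-t,60,85.])) for t in(0,28)];print("expected for 28",p[1]-p[0])
a=cv2.imread("pics/top0.png");c=viewer.get_image("top")
print("knob shift top",best(a,c,(141,152,269,281),(137,170,263,287)))
p=[proj("top",O+FR@np.array([118-t,60,88.])) for t in(0,28)];print("expected for 28",p[1]-p[0])
z=cv2.cvtColor(b,cv2.COLOR_BGR2HSV)
E
```

```text
18.0 [200.3 -65.8 159.1] [ 1.1 -0.5  1.1]
side [216.2, 250.1] 0.45 [91.2 47.8 88. ]
top [159.0, 273.6] 0.49 [87.9 58.4 88. ]
knob shift side (0.5307596325874329, (11.8, 1.7999999999999998))
expected for 28 [11.5  1.1]
knob shift top (0.5590310096740723, (1.4000000000000004, 0.7999999999999998))
expected for 28 [-1.2 11.6]
```

Run:
```python
from h import *
np.set_printoptions(precision=1,suppress=True)
def studs(im,box):
    r0,r1,c0,c1=box;z=cv2.cvtColor(im,cv2.COLOR_BGR2HSV)[r0:r1,c0:c1]
    m=((z[...,0]>=15)&(z[...,0]<30)&(z[...,1]>90)).astype(np.uint8)
    n,_,st,ce=cv2.connectedComponentsWithStats(m)
    return [tuple(np.round(ce[i][::-1]+[r0,c0],1).tolist()) for i in range(1,n) if st[i,4]>=6]
print(studs(viewer.get_image("top"),(183,218,240,285)),studs(viewer.get_image("side"),(205,240,270,312)))
for q in("insulator","jar","plug","screwdriver"): print(q,[(np.round(r["at"],1),round(r["confidence"],2)) for c in("top","side") for r in spotter.spot_point(c,q)[:1]])
workorder.finish_job();print(readout.get_state()["t"])
```

```text
[(186.9, 256.9), (188.5, 274.1), (202.0, 255.0), (204.0, 272.4)] [(220.4, 280.1), (221.7, 295.1), (231.8, 277.0), (233.5, 292.8)]
insulator [(array([160.3, 324.4]), 0.68), (array([218.8, 254.6]), 0.75)]
jar [(array([145.3, 232.4]), 0.88), (array([279. , 227.8]), 0.63)]
plug [(array([170.3, 127.5]), 0.68), (array([284.6, 324.5]), 0.56)]
screwdriver [(array([250.6, 310.5]), 0.66), (array([222. , 341.7]), 0.61)]
the job is handed in; nothing more can be done
the job is handed in; nothing more can be done
```

I pushed the board along its rails into its notches, pushed the bolt across to its stop, moved the arm clear, and handed the job in at about t = 18 s. No verdict was reported.

**Checks that held:**
- **Board:** the four brass studs, located with both cameras, moved 90 mm along the rails. They dropped 7.5 to 8.9 mm (mean 8.0), so the board is seated and level to the accuracy of the measurement. They had not moved when I checked again just before handing in.
- **Bolt:** it stopped hard at about 22 N. The knob moved about 28.7 mm by image matching in the side view and about 31 mm by the network in the top view.

**Disagreements and weak checks:**
- **Tool height:** the reported tool height was about 32 to 35 mm lower than the closed fingertips really were, judging by the side camera and where contact occurred. Because of this, my first push ran above the plate. It touched the board with about 3 N, most likely on the moulded block, and moved it only 1 to 2 mm. I then turned the gripper, lowered the tool and pushed properly at the rear edge.
- **Bolt in the top view:** image matching there failed to find the knob (low score, implausible shift), so I discarded it.
- **Other objects:** the networks placed the insulator, jar and screwdriver within their usual scatter of the starting positions. The top-view plug result was a false match with the meter. The side view still had the plug in place, and I felt no contact with any of them. I did not recheck the meter, mug or tape.

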